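Flip the bench magnifier over the square test block

TASK

Two flip-down magnifiers stand on the bench with their lenses raised, one over a square steel test block and one over a round one. Gently tip the lens of the magnifier that holds the square block past its snap point, so that it springs down over the block and lies flat at its lower stop. Leave the square block where it lies and the other lens raised.

Things in the scene. Friction and masses are not known exactly. Their poses are not given: they have to be found in the camera images.
- magnifier_a: magnifier with the square block: grey base 140 x 90 x 12 mm, fixed. Origin: centre of its underside; x from front edge to hinge edge, y along the hinge, z up. Hinge pin along y at x = +60, z = 55 mm, in cheeks 62 mm. Raised, the flap leans 0.35 rad beyond upright to +x, tip at x = +103, z = 173 mm: push it from behind, towards -x. An equal one (round block) is 0.26 m or more to one side
- lens_a (a joint): its flap: ring 72 mm across, 8 thick, centre 62 mm from the pin, then a finger tab 20 wide, 6 thick, ending 126 mm from the pin. 0 = raised stop, 0.35 upright, 1.92 = lowered stop, level to -x, 55 mm above the bench. An over-centre spring drives it to the raised stop below about 0.85, to the lowered stop above; about 1.5 N at the tab starts it, less as it goes on
- lens_b (a joint): flap of the other magnifier (round block), same values and spring; starts raised at 0
- square_block_center (a point): centre (half-way up) of the loose square steel test block, 50 x 50 x 10 mm, that lies on the base plate of magnifier_a, under where its lens comes down; z up

How it is judged:
By the outcome, as a careful person would: the job done as asked, in the order asked, and still so for the second after the job is handed in, with the robot touching nothing.
It also fails if it takes over 27 s, if anything falls off the work surface, if the arm or the gripper's body presses on something with over 40 N, if the wrist force passes 120 N, or if a joint passes its speed limit or range.

ROBOT

A 6-joint arm with a two-finger parallel gripper is mounted at the origin on a cart in front of the work surface, level with it; the furniture and walls round the work are solid. World frame = base frame: x ahead of the robot, y to its left, z up, the work surface at z = 0. Lengths are in m, angles in rad, forces in N, time in s.
With the tool pointing down it reaches from about 0.25 to 0.775 m from the base axis. Payload 8.9 kg.
Tool frame: the origin (TCP) lies between the finger pads; the fingertips stand 11 mm ahead of it and the grasp point (between the pads) lies 8 mm behind it; z points along the fingers, y is the line along which they close (so a half turn about z gives the same grasp; the last joint's range is limited). The gripper opens to 85 mm and grips with 20 to 120 N. Pads are 22 mm wide; open, the fingers measure 114 mm over their backs; the gripper's body (76 mm by 85 mm) begins 54 mm behind the grasp point. The pads swing forward as they close: fully open they stand 13 mm farther back than shut.
Start: joints at [-1.306, 0.291, -0.153, 1.127, 0, 1.431], TCP at [0.206, -0.483, 0.202] pointing down, gripper open.
Joint ranges: [-2.52, 2.52], [-0.91, 1.74], [-1.3, 1.37], [-1.96, 2.02], [-1.52, 1.47], [-3.14, 3.14]. Speed limits (rad/s): [2.22, 2.22, 2.79, 3.14, 3.14, 3.14].

INTERFACE

Orientations are given as [roll, pitch, yaw] about the fixed x, y, z axes, in that order (R = Rz(yaw) Ry(pitch) Rx(roll)).
In Python, from rig import r gives the robot as it stands.
- The arm moves only by the tool play_rows, never from a script. Its argument "rows" is text: rows parted by semicolons, each of 7 numbers parted by spaces: the closure, from 0 (fully open) to 1 (shut), then the shift along the world's x, y, z in m, then the turn, a rotation vector about the world's x, y, z in rad. A call has 1 to 12 rows; each row shifts and turns the commanded pose from where the row before left it; what a row does not reach is not made up. A row lasts 1/8 s, in which the tool goes at most 62.5 mm and 10.7 degrees, less where a joint would pass 70% of its speed; a pose out of reach is approached as far as the arm can. A call with a gripper value outside its range is refused whole. The fingers move at their own pace and stop on an object; "squeeze" is the grip in N (left out, the last holds). Time passes only in rows, so rows that do not move let the fingers close. It gives the time, the measured TCP pose, the force, the opening and the grip force at its end, in the units of the state.
- r.get_state(): the state, without advancing time (a new reading comes with each control period).
- r.camera(name): name is "scene" or "top"; returns the picture (384x512x3 uint8, blue, green, red); there is no depth.
- r.camera_params(name): a dict with "mtx" (3x3 intrinsics, pixels), "dist" ([k1, k2, p1, p2, k3] as OpenCV has them; the pictures are not rectified), "world_to_cam" (4x4, takes a point from world to camera coordinates). Camera axes: x right, y up, looking along -z (the intrinsics and any distortion apply to the point x, -y, -z); pixel columns grow to the right and rows downward; lengths in m; the calibration is good to about 2 mm. A picture is of the moment at which its call begins. camera_params takes no time and is no camera call.
- r.close_job(): hands the job in; it is judged then, once.
The state is a dict: "time": time; "joint_positions": joint angles; "dq": joint speeds; "tau": joint torques, N m; "tool_pos": TCP position; "ee_rot": TCP orientation; "force": force on the tool from outside, world axes, zero at the start; "torque": the same for the moment, N m; "width": finger opening in m; "finger_force": force on a finger pad.
Only numpy, scipy, OpenCV 4.12 (cv2) and the standard library are available. Lean on these libraries where they do the work, as an engineer would, in place of code of your own. Each camera call takes 0.05 s, during which the arm holds its last target. There are 200 camera calls.

## Working session

There is one attempt and no reset: what is moved stays moved. The work goes in short steps, Python scripts to look and compute and a tool call to move; the robot and the scene stay as the last step left them, time stands still between calls to the robot, and variables do not carry over. Pictures are saved under pics/ and viewed, at most 10 in all, crops included, and the job is handed in when it is done.

Besides the shell and the picture viewer there is one more tool, called after "Call:" as name(argument=value, ...), one argument or row to a line, values as JSON. play_rows: Moves the arm, as the interface text tells. Its arguments: {"type":"object","properties":{"rows":{"type":"string"},"squeeze":{"type":"number"}},"required":["rows"]}

```bash
mkdir -p pics
python3 - <<'E'
from rig import r
import cv2
for n in("scene","top"):
    cv2.imwrite(f"pics/{n}0.png",r.camera(n)); p=r.camera_params(n); print(p)
s=r.get_state(); print(s)
E
```

```text
{'mtx': array([[462.8953335 ,   0.        , 257.76895802],
       [  0.        , 462.8953335 , 191.56789045],
       [  0.        ,   0.        ,   1.        ]]), 'dist': array([-0.1746145,  0.       ,  0.       ,  0.       ,  0.       ]), 'world_to_cam': array([[-8.18829405e-01, -5.74036778e-01,  4.28400031e-04,
         3.71340445e-01],
       [ 3.30463123e-01, -4.70775551e-01,  8.18024758e-01,
        -2.11674797e-01],
       [-4.69374616e-01,  6.69964296e-01,  5.75182851e-01,
        -9.28202739e-01],
       [ 0.00000000e+00,  0.00000000e+00,  0.00000000e+00,
         1.00000000e+00]])}
{'mtx': array([[465.2002746 ,   0.        , 257.38177561],
       [  0.        , 465.2002746 , 199.73947931],
       [  0.        ,   0.        ,   1.        ]]), 'dist': array([-0.14725884,  0.        ,  0.        ,  0.        ,  0.        ]), 'world_to_cam': array([[ 0.00849743, -0.99995043, -0.00518899,  0.00167375],
       [ 0.99678784,  0.00805707,  0.07968113, -0.49423958],
       [-0.07963537, -0.00584941,  0.9968069 , -1.03441317],
       [ 0.        ,  0.        ,  0.        ,  1.        ]])}
{'time': 0.1, 'joint_positions': array([-1.30630471e+00,  2.91256628e-01, -1.54040599e-01,  1.12673430e+00,
       -9.87328401e-06,  1.43150362e+00]), 'dq': array([ 0.00117539, -0.00319979,  0.00200372, -0.00036478,  0.00187723,
       -0.00114995]), 'tau': array([ 7.39085935e-04, -5.37978601e+01,  3.31918108e+01,  9.39564547e-03,
       -1.32470645e-04, -5.35888475e-06]), 'tool_pos': array([ 0.20616043, -0.48234821,  0.20187662]), 'ee_rot': array([-3.14036805e+00, -1.61720590e-04,  4.03784228e-01]), 'force': array([-0.58268986,  0.54260492,  0.78958591]), 'torque': array([-0.07557109,  0.01171291,  0.01282942]), 'finger_force': 0.0, 'width': 0.08549115813591401}
```

View pics/scene0.png

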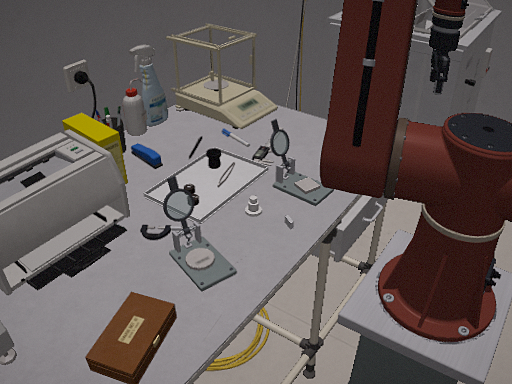

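View pics/top0.png

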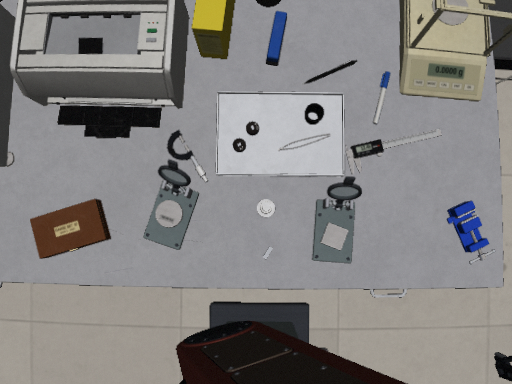

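The top view shows the square-block magnifier on the right, with its base around (334,231), block at (335,236) and raised lens at (345,190). The round-block one is at (171,216), on the left (+y). I'll measure the base next.

```bash
cat > h.py <<'E'
import numpy as np,cv2
from rig import r
def ray(n,uv):
    p=r.camera_params(n);W=p["world_to_cam"];R=W[:3,:3]
    x=cv2.undistortPoints(np.array([[uv]],float),p["mtx"],p["dist"])[0,0]
    return -R.T@W[:3,3],R.T@np.array([x[0],-x[1],-1])
def onz(n,uv,z):
    o,d=ray(n,uv);return o+d*(z-o[2])/d[2]
def proj(n,P):
    p=r.camera_params(n);W=p["world_to_cam"];c=np.atleast_2d(P)@W[:3,:3].T+W[:3,3]
    return cv2.projectPoints(c*[1,-1,-1],np.zeros(3),np.zeros(3),p["mtx"],p["dist"])[0][:,0]
E
python3 - <<'E'
from h import *
im=cv2.imread("pics/top0.png")
print(im[250,322],im[236,335],im[270,300],im[258,345])
c=im[180:270,300:370]
cv2.imwrite("pics/c1.png",cv2.resize(c,None,fx=8,fy=8,interpolation=cv2.INTER_CUBIC)[:600] if 0 else cv2.resize(c,None,fx=6.5,fy=6.5,interpolation=cv2.INTER_CUBIC))
E
```

```text
[104 104  94] [157 158 161] [149 145 144] [107 105  94]
```

View pics/c1.png

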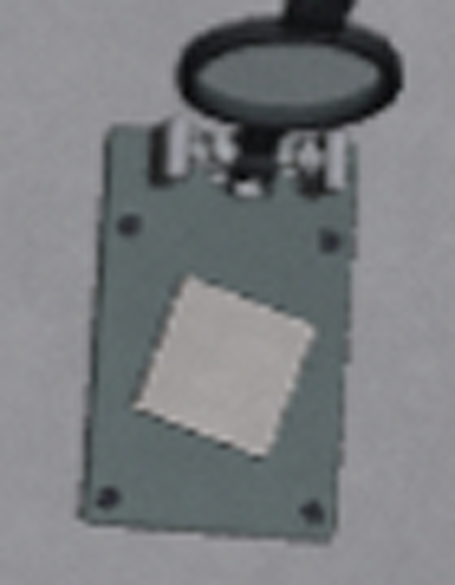

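The crop shows the base corners at crop pixels (80,520), (332,542), (107,128) and (355,145). The lens and tab lean back over the hinge edge, with the tab at the top near (318,10).

Run:
```python
from h import *
C=np.array([[80,520],[332,542],[355,145],[107,128]])/6.5+[300,180]-0.4
P=np.array([onz("top",c,.012) for c in C]);print(P.round(4))
print([np.linalg.norm(P[i]-P[i-1]).round(4) for i in range(4)])
ctr=P.mean(0); ex=(P[2]+P[3]-P[0]-P[1]);ey=P[0]+P[3]-P[1]-P[2]
a=np.arctan2(ex[1],ex[0]);b=np.arctan2(-ey[0],ey[1]);print("c",ctr,"yaw",a,b)
yaw=(1.5*a+b)/2.5;R=np.array([[np.cos(yaw),-np.sin(yaw),0],[np.sin(yaw),np.cos(yaw),0],[0,0,1]])
o=np.array([*ctr[:2],0]);
L=np.array([[.103,0,.173],[.06,0,.055],[.06+.062*np.sin(.35),0,.055+.062*np.cos(.35)],[-.07,.045,.012],[-.07,-.045,.012],[.07,-.045,.012],[.07,.045,.012]])
Wp=L@R.T+o;print(Wp.round(4))
for n in("top","scene"):
    im=cv2.imread(f"pics/{n}0.png");q=proj(n,Wp);print(q.round(1).tolist())
    x0,y0=(290,140) if n=="top" else (250,105)
    c=cv2.resize(im[y0:y0+110,x0:x0+100],None,fx=4,fy=4,interpolation=cv2.INTER_CUBIC)
    for p in q: cv2.circle(c,tuple(int(v) for v in ((p-[x0,y0])*4+2)),3,(0,0,255),1)
    A=c if n=="top" else np.hstack([A,c])
cv2.imwrite("pics/chk.png",A)
m=onz("top",np.array([[190,275],[318,325],[265,458],[135,405]]).mean(0)/6.5+[300,180]-.4,.022);print("block",m)
```

```text
[[ 0.3596 -0.119   0.012 ]
 [ 0.3522 -0.2077  0.012 ]
 [ 0.4916 -0.2164  0.012 ]
 [ 0.4969 -0.1284  0.012 ]]
[np.float64(0.1376), np.float64(0.089), np.float64(0.1397), np.float64(0.0882)]
c [ 0.42509057 -0.16786144  0.012     ] yaw -0.06498261563926745 -0.0720834940003475
[[ 0.5279 -0.1748  0.173 ]
 [ 0.485  -0.1719  0.055 ]
 [ 0.5062 -0.1734  0.1132]
 [ 0.3583 -0.1182  0.012 ]
 [ 0.3522 -0.208   0.012 ]
 [ 0.4919 -0.2175  0.012 ]
 [ 0.498  -0.1277  0.012 ]]
[[349.6, 177.1], [338.2, 203.3], [343.5, 191.1], [311.6, 260.2], [350.8, 263.0], [354.7, 201.8], [315.8, 198.8]]
[[273.0, 119.5], [285.0, 163.8], [279.2, 142.3], [315.4, 202.5], [333.8, 186.9], [291.0, 169.1], [271.5, 183.1]]
block [ 0.41365426 -0.16899432  0.022     ]
```

View pics/chk.png

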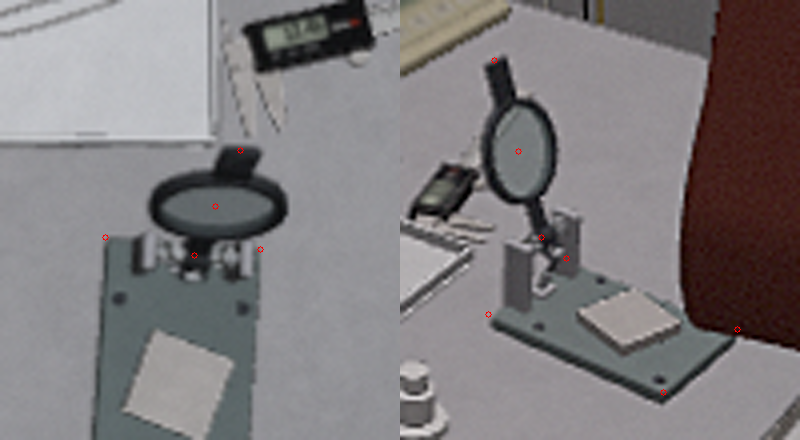

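The model fits both views: the tab tip is at about (0.528, -0.175, 0.173) and the yaw is -0.07. I'll approach behind it, up high, with the gripper shut.

Call:
play_rows(
  rows="1 0 0 0.04 0 0 0; 1 0 0 0.04 0 0 0; 1 0.037 0.03 0 0 0 -0.157; 1 0.037 0.03 0 0 0 -0.157; 1 0.037 0.03 0 0 0 -0.157; 1 0.037 0.03 0 0 0 0; 1 0.037 0.03 0 0 0 0; 1 0.037 0.03 0 0 0 0; 1 0.037 0.03 0 0 0 0; 1 0.037 0.03 0 0 0 0; 1 0.037 0.03 0 0 0 0; 1 0.037 0.03 0 0 0 0",
  squeeze=20,
)

```text
time: 1.6
tool_pos: [0.5772, -0.1815, 0.282]
ee_rot: [-3.141, 0.001, -0.067]
force: [-0.0, -0.9, -0.5]
width: 0.0003
finger_force: 0.0
```

Now lower to TCP z = 0.161, which puts the fingertips at 0.150.

Call:
play_rows(
  rows="1 0.002 0.003 -0.04 0 0 0; 1 0 0 -0.04 0 0 0; 1 0 0 -0.041 0 0 0; 1 0 0 0 0 0 0",
)

```text
time: 2.1
tool_pos: [0.576, -0.1787, 0.1585]
ee_rot: [-3.139, 0.006, -0.067]
force: [-0.5, 1.2, 0.5]
width: 0.0002
finger_force: 0.0
```

Run:
```python
from h import *
s=r.get_state();print(s["tool_pos"],s["force"])
a=r.camera("scene")[80:230,230:380];b=r.camera("top")[120:270,270:420]
cv2.imwrite("pics/pre.png",cv2.resize(np.hstack([a,b]),None,fx=2.6,fy=2.6))
```

```text
[ 0.57595088 -0.17867975  0.15847941] [-0.46700244  1.15430374  0.49573752]
```

View pics/pre.png

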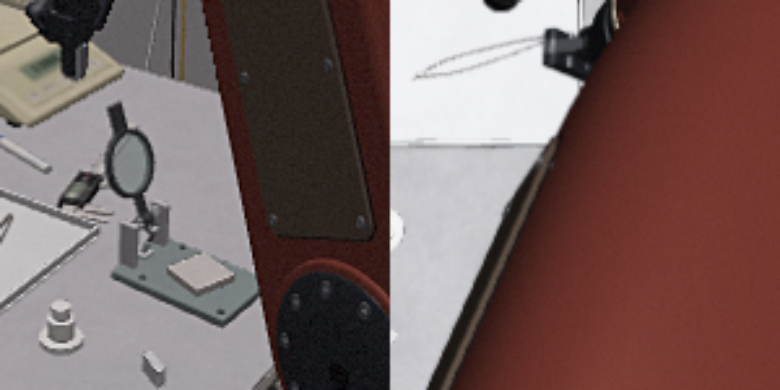

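The picture shows the shut fingers behind and above-left of the tab, with fingertips at about scene (258,110), and the lens still raised. I'll check that against the projected fingertip position.

Run:
```python
from h import *
print(proj("scene",np.array([[.576,-.179,.1475],[.576,-.179,.17]])))
```

```text
[[258.70730955 122.94324476]
 [258.72002515 115.33327789]]
```

Run:
```python
from h import *
s=r.get_state();print(s["time"],s["tool_pos"],s["width"])
a=r.camera("scene")[70:140,225:305]
cv2.imwrite("pics/z.png",cv2.resize(a,None,fx=8,fy=8,interpolation=cv2.INTER_CUBIC))
```

```text
2.2 [ 0.57852971 -0.17991778  0.16237675] 0.00045508791416953105
```

View pics/z.png

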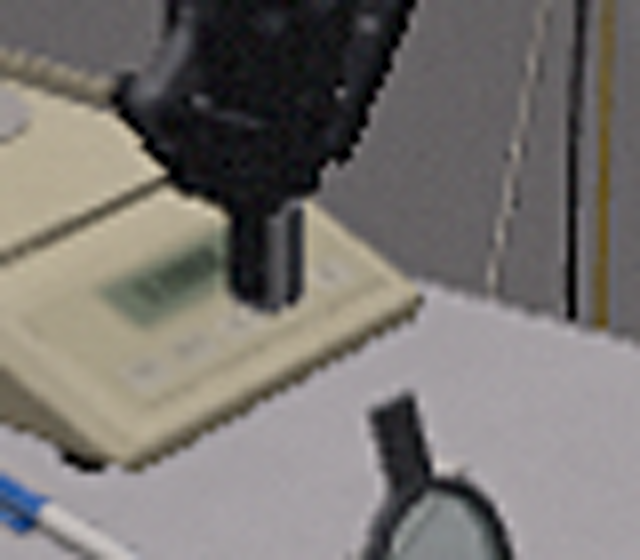

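Run:
```python
from h import *
print(proj("scene",np.array([[.206,-.482,.191],[.206,-.482,.202],[.206,-.482,.24],[.5785,-.18,.151],[.5785,-.18,.191]])))
a=cv2.imread("pics/scene0.png")[40:120,400:480]
b=cv2.imread("pics/top0.png")[320:384,452:512]
a=cv2.resize(a,(560,560),interpolation=cv2.INTER_CUBIC)
cv2.imwrite("pics/z2.png",a)
```

```text
[[431.16953726 104.9245361 ]
 [431.91008648 101.28698556]
 [434.47805518  88.50191309]
 [258.15727169 121.39120678]
 [258.1704732  107.74247727]]
```

View pics/z2.png

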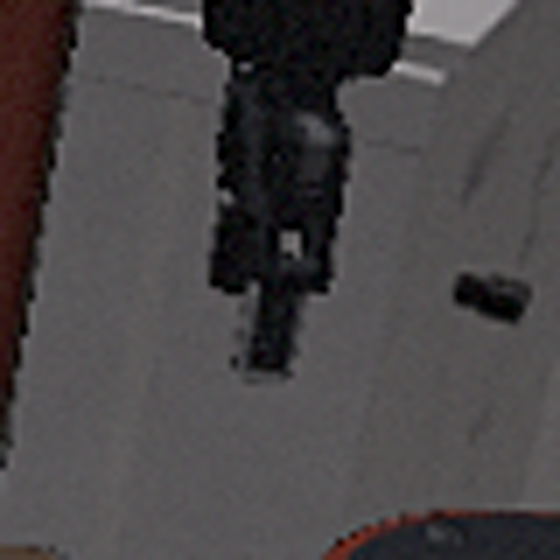

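Both scene views put the fingertips about 40 mm higher than reported. I'll cross-check with the top view.

Run:
```python
from h import *
s=r.get_state();print(s["tool_pos"],s["joint_positions"].round(3))
print(proj("top",np.array([[.578,-.18,z] for z in(.151,.19,.24,.3)])).round(1))
print(proj("scene",np.array([[.578,-.18,z] for z in(.151,.19,.24,.3)])).round(1))
print("start",proj("top",np.array([[.206,-.482,z] for z in(.191,.24,.3)])).round(1))
a=r.camera("top")[100:190,290:390];b=r.camera("scene")[20:130,205:305]
c=cv2.imread("pics/top0.png")[330:384,452:512]
h=lambda i:cv2.resize(i,(400,int(i.shape[0]*400/i.shape[1])),interpolation=cv2.INTER_CUBIC)
a,c=h(a),h(c)
cv2.imwrite("pics/z3.png",np.hstack([a,c]))
```

```text
[ 0.57916281 -0.18020452  0.16316876] [-0.422  0.466  0.006  1.108  0.     2.787]
[[349.7 153.8]
 [353.6 150.2]
 [359.1 145.1]
 [366.5 138.2]]
[[258.3 121.4]
 [258.3 108.1]
 [258.3  90.5]
 [258.4  68.3]]
start [[503.7 340.9]
 [516.5 346.2]
 [533.7 353.3]]
```

View pics/z3.png

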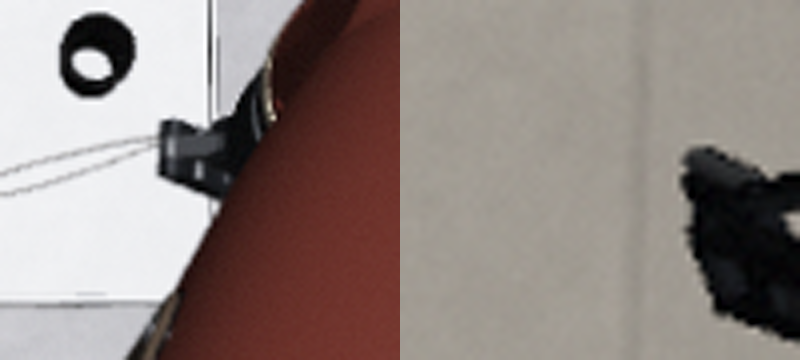

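The top view puts the shut fingertip at about top (330.5,137), but the projection was (350,154). Both views disagree with the reported pose, so I'll triangulate the true fingertip.

```bash
cat >> h.py <<'E'
def tri(u,v):
    (o,d),(p,e)=ray("scene",u),ray("top",v);d=d/np.linalg.norm(d);e=e/np.linalg.norm(e)
    s=np.linalg.lstsq(np.c_[d,-e],p-o,rcond=None)[0];A,B=o+s[0]*d,p+s[1]*e
    return (A+B)/2,np.linalg.norm(A-B)
E
python3 - <<'E'
from h import *
print(tri((258,108),(330.5,137)), tri((273,119.5),(350,177)), tri((279.2,142.3),(343.5,191.1)))
print("floor/table check", onz("top",(266,208),0),onz("scene",(253,210),0))
E
```

```text
(array([ 0.58071389, -0.14422801,  0.20597878]), np.float64(0.04404191859122506)) (array([ 0.5282136 , -0.17560349,  0.17266496]), np.float64(0.00044342061062766636)) (array([ 0.50617842, -0.17342548,  0.11317714]), np.float64(9.313590643473208e-06))
floor/table check [ 0.47684256 -0.01414227  0.        ] [ 0.47876395 -0.01515491  0.        ]
```

The two rays miss by 44 mm, so the top-view feature is the gripper's knuckle and not the fingertip, which the arm hides. The scene view still suggests the tip is higher than reported. I'll test this by creeping toward the tab and watching the force.

Call:
play_rows(
  rows="1 -0.008 0.001 0 0 0 0; 1 -0.008 0 0 0 0 0; 1 -0.008 0.001 0 0 0 0; 1 -0.008 0 0 0 0 0; 1 -0.008 0.001 0 0 0 0; 1 -0.008 0 0 0 0 0; 1 0 0 0 0 0 0",
)

```text
time: 3.22
tool_pos: [0.5298, -0.1768, 0.1615]
ee_rot: [-3.142, 0.0, -0.067]
force: [-0.0, 0.2, 0.4]
width: 0.0002
finger_force: 0.0
```

Run:
```python
from h import *
s=r.get_state();print(s["time"],s["tool_pos"],s["force"])
a=r.camera("scene")[70:200,225:345]
t=s["tool_pos"];print(proj("scene",np.array([t-[0,0,.011]])))
cv2.imwrite("pics/z4.png",cv2.resize(a,None,fx=4.6,fy=4.6,interpolation=cv2.INTER_CUBIC))
```

```text
3.225 [ 0.52975873 -0.176772    0.1615282 ] [-0.01074344  0.22737864  0.42573344]
[[272.68734744 126.79625075]]
```

View pics/z4.png

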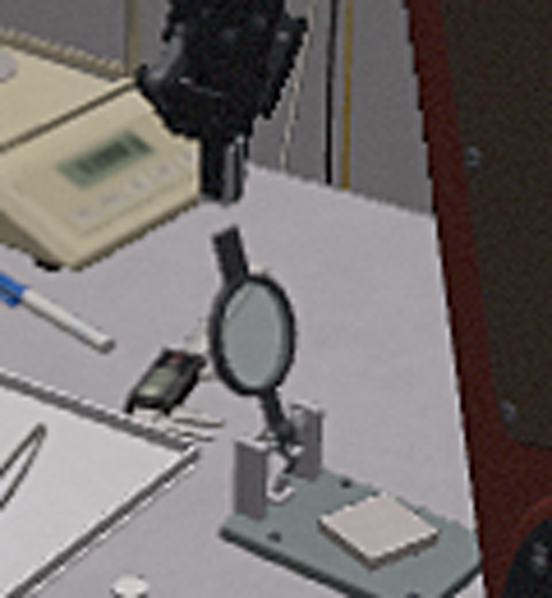

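There's no contact with the TCP directly over the tab, and the fingertip shows at scene (273,114), about 16 mm above the tab tip. The real fingertip is therefore about 38 mm higher than the numbers say. I'll back off, lower by 36 mm and look again.

Call:
play_rows(
  rows="1 0.024 -0.001 0 0 0 0; 1 0.024 -0.002 0 0 0 0; 1 0 0 0 0 0 0; 1 0 0 -0.018 0 0 0; 1 0 0 -0.018 0 0 0; 1 0 0 0 0 0 0; 1 -0.01 0.001 0 0 0 0; 1 -0.01 0 0 0 0 0; 1 0 0 0 0 0 0",
)

```text
time: 4.4
tool_pos: [0.5576, -0.1789, 0.1262]
ee_rot: [3.141, -0.001, -0.068]
force: [-0.2, -1.2, 0.4]
width: -0.0002
finger_force: 0.0
```

Run:
```python
from h import *
s=r.get_state();print(s["time"],s["tool_pos"],s["force"])
a=r.camera("scene")[70:200,225:345]
t=s["tool_pos"];print((proj("scene",np.array([t+[0,0,.027]]))-[225,70])*4.6)
cv2.imwrite("pics/z5.png",cv2.resize(a,None,fx=4.6,fy=4.6,interpolation=cv2.INTER_CUBIC))
```

```text
4.4 [ 0.55760857 -0.17887923  0.12617083] [-0.21142205 -1.19414271  0.42399726]
[[181.12474338 243.05642614]]
```

View pics/z5.png

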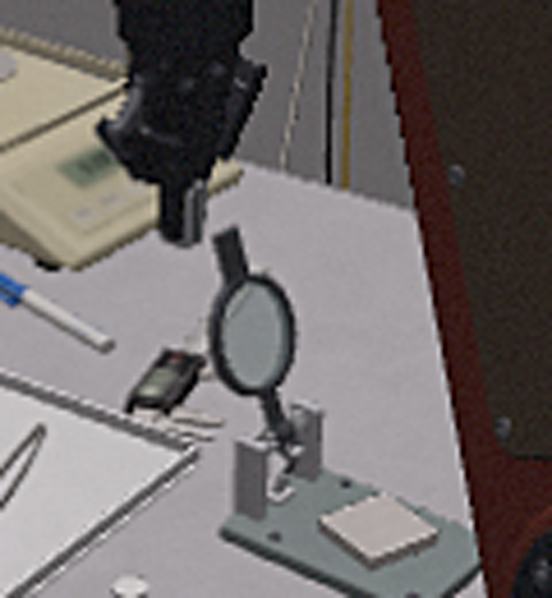

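The fingertips are now behind the tab at crop (180,245), which fits the 38 mm offset. That was the last picture I may view, so from here I'll measure in code. Pushing gently.

Call:
play_rows(
  rows="1 -0.008 0.001 0 0 0 0; 1 -0.008 0 0 0 0 0; 1 -0.008 0.001 0 0 0 0; 1 -0.008 0 0 0 0 0; 1 -0.008 0.001 0 0 0 0",
)

```text
time: 5.08
tool_pos: [0.5179, -0.1759, 0.1256]
ee_rot: [3.141, -0.0, -0.067]
force: [1.6, -0.4, 1.2]
width: 0.0001
finger_force: 0.7
```

Run:
```python
from h import *
s=r.get_state();print(s["time"],s["tool_pos"],s["force"])
a=r.camera("scene");b=cv2.imread("pics/scene0.png")
# dark-pixel fraction in the raised ring region (a) and the other lens (b)
for n,(x,y,w,h) in dict(a=(268,112,26,50),b=(160,172,40,55)).items():
    print(n,cv2.absdiff(a,b)[y:y+h,x:x+w].mean())
```

```text
5.075 [ 0.51791055 -0.17588933  0.12556091] [ 1.57371576 -0.41206907  1.24350473]
a 44.971538461538465
b 13.28969696969697
```

Contact, at 1.6 N. Carrying on past the snap point.

Call:
play_rows(
  rows="1 -0.008 0 0 0 0 0; 1 -0.008 0.001 0 0 0 0; 1 -0.008 0 0 0 0 0; 1 -0.008 0.001 0 0 0 0; 1 -0.008 0 0 0 0 0; 1 -0.008 0.001 0 0 0 0; 1 -0.008 0 0 0 0 0",
)

```text
time: 6.0
tool_pos: [0.4617, -0.1727, 0.1254]
ee_rot: [-3.142, 0.0, -0.067]
force: [1.3, -0.4, -0.3]
width: 0.0001
finger_force: 0.2
```

Call:
play_rows(
  rows="1 -0.008 0.001 0 0 0 0; 1 -0.008 0 0 0 0 0; 1 -0.008 0.001 0 0 0 0; 1 -0.006 0 0 0 0 0; 1 0 0 0 0 0 0",
)

```text
time: 6.62
tool_pos: [0.4319, -0.1707, 0.1254]
ee_rot: [-3.142, 0.0, -0.068]
force: [-0.8, 0.1, -0.2]
width: -0.0002
finger_force: 0.0
```

Run:
```python
from h import *
s=r.get_state();print(s["time"],s["tool_pos"],s["force"])
a=r.camera("scene");b=cv2.imread("pics/scene0.png")
o=np.array([.4251,-.1679,0]);c,q=np.cos(-.068),np.sin(-.068)
for th in(0,.35,.7,.9,1.1,1.92):
    f=th-.35   # lean to -x
    for d in(.098,.112,.124):
        l=np.array([.06-d*np.sin(f),0,.055+d*np.cos(f)]);w=o+[c*l[0],q*l[0],l[2]]
        u,v=proj("scene",w)[0];print(th,d,(int(u),int(v)),a[int(v),int(u)],b[int(v),int(u)])
```

```text
6.625 [ 0.4318874  -0.1707496   0.12544982] [-0.80128011  0.07107001 -0.23010453]
0 0.098 (275, 129) [164 160 165] [37 28 31]
0 0.112 (274, 124) [164 159 163] [32 29 32]
0 0.124 (273, 120) [163 160 166] [92 86 88]
0.35 0.098 (286, 131) [165 161 165] [157 153 157]
0.35 0.112 (286, 126) [163 160 164] [146 143 147]
0.35 0.124 (286, 122) [165 160 165] [149 146 151]
0.7 0.098 (296, 137) [161 159 162] [147 142 149]
0.7 0.112 (298, 133) [159 155 159] [149 145 150]
0.7 0.124 (300, 129) [15 16 15] [146 142 145]
0.9 0.098 (302, 142) [162 158 165] [147 142 148]
0.9 0.112 (305, 139) [162 160 164] [151 148 153]
0.9 0.124 (307, 136) [36 34 34] [148 144 148]
1.1 0.098 (307, 148) [163 160 164] [148 146 150]
1.1 0.112 (310, 145) [163 159 164] [148 144 148]
1.1 0.124 (313, 143) [163 160 164] [149 146 149]
1.92 0.098 (315, 176) [74 67 67] [148 147 152]
1.92 0.112 (320, 178) [53 49 50] [ 94  92 101]
1.92 0.124 (324, 179) [67 60 60] [17 19 45]
```

The force is gone and the tab's colour now shows at the lowered position. I'll lift, move clear and verify with both cameras.

Call:
play_rows(
  rows="1 0 0 0.045 0 0 0; 1 0 0 0.045 0 0 0; 1 0 0 0.045 0 0 0; 1 -0.03 -0.035 0 0 0 0; 1 -0.03 -0.035 0 0 0 0; 1 -0.03 -0.035 0 0 0 0; 1 -0.03 -0.035 0 0 0 0; 1 -0.03 -0.035 0 0 0 0; 1 -0.03 -0.035 0 0 0 0; 1 -0.03 -0.035 0 0 0 0; 1 -0.01 -0.035 0 0 0 0; 1 0 0 0 0 0 0",
)

```text
time: 8.18
tool_pos: [0.2114, -0.4528, 0.2599]
ee_rot: [3.141, 0.0, -0.07]
force: [-0.0, 0.6, -0.3]
width: -0.0002
finger_force: 0.0
```

Run:
```python
from h import *
s=r.get_state();print(s["time"],s["tool_pos"],s["force"])
I={n:r.camera(n) for n in("scene","top")}
o=np.array([.4251,-.1679,0]);c,q=np.cos(-.068),np.sin(-.068)
for n,im in I.items():
  b=cv2.imread(f"pics/{n}0.png")
  for th in(0,1.8,1.92,2.0):
    f=th-.35; L=[]
    for d in np.r_[.1:.124:7j]:
        l=np.array([.06-d*np.sin(f),0,.055+d*np.cos(f)]);w=o+[c*l[0],q*l[0],l[2]]
        u,v=proj(n,w)[0];L.append(int(im[int(v),int(u)].mean()))
    print(n,th,L)
  x,y,w,h=(160,172,40,55) if n=="scene" else (155,155,40,35)
  A,B=[cv2.cvtColor(k,cv2.COLOR_BGR2GRAY)[y:y+h,x:x+w] for k in(im,b)]
  print(n,"lens b corr",np.corrcoef(A.ravel(),B.ravel())[0,1],A.mean()-B.mean())
# tab: dark centroid; block pale blob corners vs before (visible through lens)
for k,im in(("before",cv2.imread("pics/top0.png")),("now",I["top"])):
    g=cv2.cvtColor(im,cv2.COLOR_BGR2GRAY)[205:275,312:352]
    print(k); print("\n".join("".join(" .:-=+*#"[min(7,int(v)//24)] for v in row) for row in g[::2]))
```

```text
8.175 [ 0.21143813 -0.45280828  0.25989811] [-0.01756559  0.58469758 -0.27054303]
scene 0 [146, 147, 146, 146, 146, 147, 147]
scene 1.8 [83, 62, 145, 32, 14, 27, 31]
scene 1.92 [62, 68, 68, 17, 18, 31, 26]
scene 2.0 [23, 39, 16, 86, 19, 24, 26]
scene lens b corr 0.9990702250753878 0.13772727272727536
top 0 [148, 148, 148, 147, 147, 149, 148]
top 1.8 [42, 49, 49, 49, 46, 49, 49]
top 1.92 [49, 48, 48, 51, 49, 48, 49]
top 2.0 [50, 47, 48, 51, 49, 50, 49]
top lens b corr 0.9993239919944857 -0.38642857142858134
before
***+:-====-..-+*+-===--:......:---===-=*
***+:=====-...:--====+=.. ::..-==-::..=*
***+:======---=======--.=**+-:-==-:...:-
**+=-==================---=========--===
**+=-=-::-==============================
**+--=:::-=======-===================---
**+:-===-============================:::
**+:-===================================
**+:===================================-
**+:==========--+**+--==================
*+=-==========-=********+--====-========
++=-=========-=**************+--========
*+--========-=*******************#*=====
*+--=======--+*********************#+===
*+:-===
[... 1592 characters left out ...]
:::
+=-=====-=*+:.:-*################**-:::-
+=-======--+*+::::=############*=::::-==
+--==========---:.::::-+*===-:.::::-====
+:-===============-:..:::::...:-========
+:-================-.:..:...--==========
+:-================-.:::.::.-==========-
+:================-:.::..::.:-==========
=-=-::-===========-:.::..::.-==========-
=--.::-===========-:.:.:::::-=====--:-==
--================-:.:::::.:-=====-:::=-
*******+===-=--------::::::--===========
**********+*********************+=++===+
**************************************++
********************+********+*+********
**************************+**+**********
***************+*************+******+++*
**********+***+*********************+***
```

The lens lies flat over the block, with the block's left corner unmoved. Lens B is unchanged and the arm is clear.

```bash
python3 -c "
from rig import r
print(r.close_job())"
```

```text
the job is handed in; nothing more can be done
None
```

I tipped the square-block magnifier's lens past its snap point and handed the job in at about 8 s: in the camera images it lies flat at the lower stop, the visible corner of the block hasn't moved, and the other lens is still raised.

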